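# Take the grinding ball out of the enamel mill and shut its hood

## Robot

A 6-joint arm with a two-finger parallel gripper is mounted at the origin on a cart in front of the work surface, level with it; the furniture and walls round the work are solid. World frame = base frame: x ahead of the robot, y to its left, z up, the work surface at z = 0. Lengths are in m, angles in rad, forces in N, time in s.
With the tool pointing down it reaches from about 0.325 to 0.9 m from the base axis. Payload 6.1 kg.
Tool frame: the origin (TCP) lies midway between the tips of the shut fingers; the grasp point (between the pads) lies 19 mm behind it; z points along the fingers, y is the line along which they close (so a half turn about z gives the same grasp; the last joint's range is limited). The gripper opens to 85 mm and grips with 20 to 120 N. Pads are 22 mm wide; open, the fingers measure 114 mm over their backs; the gripper's body (76 mm by 85 mm) begins 54 mm behind the grasp point. The pads swing forward as they close: fully open they stand 13 mm farther back than shut.
Start: joints at [1.11, 0.22, 1.526, -0, 1.395, -0.126], TCP at [0.205, 0.59, 0.231] pointing down, gripper open.
Joint ranges: [-2.98, 2.98], [-0.91, 2.08], [0.09, 2.57], [-1.24, 4.39], [0.2, 2.65], [-2.68, 2.68]. Speed limits (rad/s): [2.57, 2.57, 3.01, 3.14, 3.14, 3.14].

## Interface

Orientations are given as [roll, pitch, yaw] about the fixed x, y, z axes, in that order (R = Rz(yaw) Ry(pitch) Rx(roll)).
In Python, from plant import movep, move_l, set_joints, gripper_to, hold, inverse_kinematics, observe, get_image, get_calibration, Unreachable, job_done gives the robot as it stands. Calls block until the motion is done:
- movep(position, orientation): joint-space move of the TCP to a pose.
- move_l(position, feed=0.15, rotation=None, max_force=None): straight line of the TCP; rotation=None keeps the orientation; feed is the mean speed in m/s. With max_force (N) it stops when the force on the tool has changed by that much, and returns True; else False.
- set_joints(angles): joint-space move.
- gripper_to(opening, f_grip=None): finger opening in m; f_grip is the grip in N (None keeps the last); returns when the fingers have stopped.
- hold(seconds).
- inverse_kinematics(position, orientation): joint angles nearest the present ones, or None.
- observe(): the state.
- get_image(name): name is "scene" or "top" or "wrist"; returns (picture, depth): 400x640x3 uint8, red, green, blue; 400x640 float32, m along the optical axis (not along the pixel's ray), 0 where there is no reading.
- get_calibration(name): a dict with "intrinsics" (3x3 intrinsics, pixels), "world_from_camera" (4x4, takes a point from camera to world coordinates). Camera axes: x right, y down, z forward; pixel columns grow to the right and rows downward; lengths in m; the calibration is good to about 2 mm. A picture is of the moment at which its call begins: read the wrist's pose just before it. get_calibration takes no time and is no camera call; for the wrist camera it gives the pose at the moment of the call.
A pose or a line that the arm cannot do raises Unreachable and nothing moves.
- job_done(): hands the job in; it is judged then, once.
The state is a dict: "time_s": time; "q": joint angles; "joint_velocities": joint speeds; "joint_torque": joint torques, N m; "eef_pos": TCP position; "tcp_rot": TCP orientation; "ft_force": force on the tool from outside, world axes, zero at the start; "torque": the same for the moment, N m; "opening": finger opening in m; "grasp_force": force on a finger pad.
Only numpy, scipy, OpenCV 4.12 (cv2) and the standard library are available. Lean on these libraries where they do the work, as an engineer would, in place of code of your own. Each camera call takes 0.05 s, during which the arm holds its last target. There are 200 camera calls.

## Task

Grinding is finished: roll the porcelain ball round the mill's track to the gap in the keeper ring at the front, lift it out there and set it down gently in the green tray. Then press down the knuckle of the hood's locked stay to break it, and lower the hood by its handle gently until it is fully shut. Leave the tray and the other things on the bench where they are.

Things in the scene. Friction and masses are not known exactly. Their poses are not given: they have to be found in the camera images.
- mill: bench ball mill, fixed. Origin: axis of its track, at bench height; +x to its back (hood hinge), -x to its front, +y to its left; all mill measures are in this frame. Hub 90 mm across, top z 78 (cap nut to z 97); bowl wall: inside radius 109, outside 117, top z 84 mm. Base 244 mm wide, x -125 to 141; behind it a motor to x 198 mm.
- track_axis (a point): on the track's axis at ball-centre height (mill x 0, y 0, z 60). The ball runs round the hub on a circle of radius 77 mm, floor z 30 mm, either way round. A steel keeper ring on the wall (z 84 to 88) reaches in to radius 98, leaving a 53 mm slot over the track, so the ball cannot be lifted out there.
- gap (a point): where the ball's centre is when it lies in the middle of the gap: mill x -77, y 0, z 57 mm. Keeper and wall are missing only here, 48 degrees to either side of -x about the track axis; a low sill (inside radius 104, top z 42 mm) bounds the track. A dip across the floor, the ball sinks 3 mm, stops it from rolling on.
- ball_center (a point): centre of the porcelain grinding ball: white, smooth, 60 mm in diameter, 0.2 to 0.35 kg. It starts in the right back part of the track (34 to 86 degrees from +x towards -y, seen from the track axis); the place behind it, from where it can be pushed to the front, is under the hood. Centre at z 60 mm. Ball and track are polished and slip and roll easily.
- hood (a joint): hood angle, rad: 0 = propped open on the locked stay (60 degrees above level), grows as it comes down, 1.047 = fully shut. Clear sheet in an aluminium frame, 238 mm long, 236 wide, sides 32 deep, 0.6 kg. Its stiff hinge alone holds it up only above about 45 degrees (joint under 0.25); below that it falls unless held.
- hood_hinge (a point): hood's hinge axis (along mill y) in the middle: mill x 128, y 0, z 91 mm. Open, the hood leans forward over the back half of the track, its front edge above the middle of the mill: a gripper pointing straight down does not fit at the back of the track, one leaning back about 35 degrees towards the robot does.
- hood_handle (a point): middle of the hood's handle: round steel bar, 12 mm in diameter, 100 mm long along mill y, 37 mm in front of the hood's front edge, on a post at either end. 275 mm from the hinge axis, 14 mm off the hood's plane. At the start at mill x about 3, z about 336 mm; shut: x -147, z 105 mm. It turns with the hood.
- knuckle_knob (a point): centre of the black round knob, 22 mm in diameter, 24 mm long along y, at the knuckle of the folding stay, on the mill's left (mill y 158; at the start x 11, z 125 mm). The locked knuckle stands just above the stay's straight line, on a stop. Pressed down 30 to 40 mm with a few newtons it folds and the hood comes down 5 to 10 degrees and stays. Shut: z 17 mm.
- stay_pivot (a point): lower pivot of the hood's stay, on the mill's left side: mill x -64, y 132, z 85 mm. Stay: two steel bars of 85 mm, pivot to knuckle, knuckle to the hood's side 75 mm from its hinge. The knob swings down and back round this pivot (axis along y) as the stay folds. Locked, the stay keeps the hood from closing.
- handpiece (a point): lowest point of the flexible-shaft handpiece that hangs above the bench left of the mill: a fixed upright rod 21 mm thick, from here (z 367 mm) up to z 517 mm; keep the wrist clear of it. The bench lamp's arm and head hang higher, from z 690 mm up.
- tray: green enamelled rinse tray, loose, 216 mm long (its y axis), 154 mm wide (its x axis), 50 mm high; origin at the middle of its underside, floor 3 mm thick, inside about 198 x 136 mm. Stands right of the mill, long side roughly along x.
- flux_pot: bystander: white pot with a green lid, 53 mm across and 48 mm high, left of the mill's front
- calliper: bystander: steel calliper, 200 mm long, lying left of the mill
- block: bystander: steel bench block, 64 x 64 x 18 mm, lying left of the mill
Mind the look-alikes: they are no part of the job. What is shaped like the part that bears ball_center but orange, red or turquoise is not meant.

How it is judged:
On the way, in this order (a step that is already met when the one before it is completed fails the run):
1. the ball lies in the gap at the front of the track (within 15 mm of its middle, still down in the track) (horizontal distance between ball_center and gap below 0.015 m and height (world z) of ball_center below 0.07 m), for 0.1 s.
2. the ball lies released and still in the tray while the hood is still open (x of ball_center in the frame of tray between -0.05 and 0.05 m and y of ball_center in the frame of tray between -0.08 and 0.08 m and z of ball_center in the frame of tray below 0.04 m and angle between tray's own z axis and vertical below 0.05 rad and linear speed of ball below 0.05 m/s and contact force between the fingers and ball below 0.1 N and value of joint hood below 0.2 rad), for 0.2 s.
At the end, for the whole second after the job is handed in: the hood is fully shut (within 0.03 rad) and the ball lies still on the floor of the upright tray (value of joint hood above 1.017 rad and linear speed of ball below 0.05 m/s and x of ball_center in the frame of tray between -0.05 and 0.05 m and y of ball_center in the frame of tray between -0.08 and 0.08 m and z of ball_center in the frame of tray below 0.04 m and angle between tray's own z axis and vertical below 0.05 rad); the robot touches nothing.
It fails at once if the hood is let fall or slammed (coming down faster than 1.8 rad/s) (velocity of joint hood above 1.8 rad/s and value of joint hood above 0.1 rad).
It fails at once if the ball is dropped or thrown (faster than 0.6 m/s while the fingers do not touch it) (linear speed of ball above 0.6 m/s and contact force between the fingers and ball below 0.05 N).
It fails at once if the tray is shoved by more than 40 mm (distance of tray from where it was at the start of the episode above 0.04 m).
It fails at once if another thing on the bench is moved by more than 30 mm (distance of any of flux_pot, calliper, block from where it was at the start of the episode above 0.03 m).
It also fails if it takes over 72 s, if anything falls off the work surface, if the arm or the gripper's body presses on something with over 40 N, if the wrist force passes 120 N, or if a joint passes its speed limit or range.

## Working session

There is one attempt and no reset: what is moved stays moved. The work goes in short steps, each a Python script; the robot and the scene stay as the last script left them, time stands still between calls to the robot, and variables do not carry over. Pictures are saved under pics/ and viewed, at most 10 in all, crops included, and the job is handed in when it is done.

```bash
ls; mkdir -p pics
python3 - <<'E'
from plant import *
import cv2,numpy as np
for n in("scene","top"):
    im,d=get_image(n);cv2.imwrite(f"pics/{n}0.png",im[...,::-1]);np.savez(f"pics/{n}0.npz",im=im,d=d,**get_calibration(n))
    c=get_calibration(n);print(n,c["intrinsics"].round(1).tolist(),c["world_from_camera"].round(3).tolist())
print(observe()["time_s"])
E
```

```text
pics
scene [[429.0, 0.0, 318.3], [0.0, 429.0, 199.5], [0.0, 0.0, 1.0]] [[0.87, -0.313, 0.381, 0.037], [-0.493, -0.566, 0.661, -0.949], [0.009, -0.763, -0.647, 1.004], [0.0, 0.0, 0.0, 1.0]]
top [[409.4, 0.0, 319.0], [0.0, 409.4, 203.2], [0.0, 0.0, 1.0]] [[-0.247, -0.932, 0.264, 0.256], [-0.969, 0.239, -0.064, -0.075], [-0.004, -0.271, -0.962, 1.219], [0.0, 0.0, 0.0, 1.0]]
0.1
```

View pics/scene0.png

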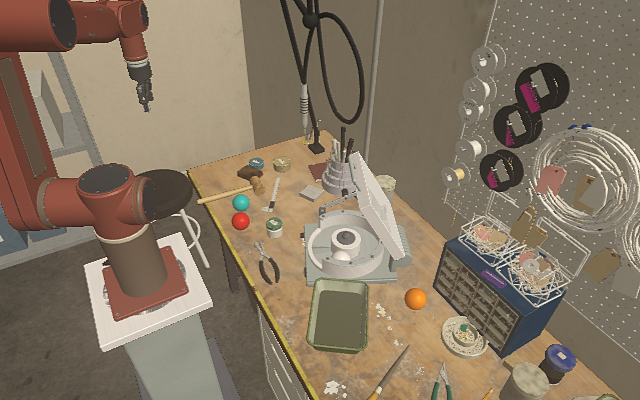

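View pics/top0.png

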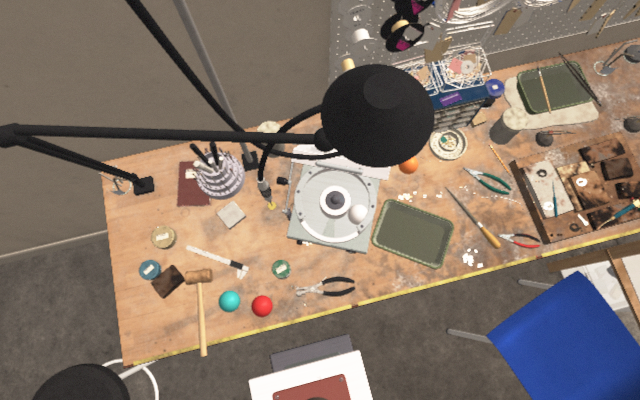

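Scene view: the white ball is at (341,256), in the track right of the hub (345,240). In the top view it is at (358,214), with the hub at (336,200). The look-alikes are orange (415,298), red (241,221) and turquoise (241,202) in the scene view. The white one in the track is the target. The green tray is at (338,315) in scene and (413,233) in top.

```bash
cat > h.py <<'E'
import numpy as np,cv2
from scipy.optimize import least_squares
def load(n):
    z=np.load(f"pics/{n}.npz");return z["im"],z["d"],z["intrinsics"],z["world_from_camera"]
def cloud(d,K,T):
    v,u=np.mgrid[:d.shape[0],:d.shape[1]]
    p=np.stack([(u-K[0,2])*d/K[0,0],(v-K[1,2])*d/K[1,1],d],-1)
    p=p@T[:3,:3].T+T[:3,3];p[d==0]=np.nan;return p
def ray(u,v,K,T,z):
    r=T[:3,:3]@np.array([(u-K[0,2])/K[0,0],(v-K[1,2])/K[1,1],1]);o=T[:3,3];return o+r*(z-o[2])/r[2]
def proj(P,K,T):
    q=(np.asarray(P)-T[:3,3])@T[:3,:3];return (q[...,:2]/q[...,2:])*[K[0,0],K[1,1]]+[K[0,2],K[1,2]]
E
python3 - <<'E'
from h import *
H=[]
for n,(u,v) in(("scene0",(341,256)),("top0",(358,214))):
    im,d,K,T=load(n);P=cloud(d,K,T)
    print(n,"bench/ball/hub",P[v,u].round(3),ray(u,v,K,T,.06).round(3))
    hub=(345,238) if n[0]=="s" else (336,200)
    c=P[hub[1],hub[0]];print("hub",c.round(3))
    r=np.hypot(P[...,0]-c[0],P[...,1]-c[1])
    m=(abs(P[...,2]-.087)<.004)&(r<.14)&(r>.075)
    p=P[m][:,:2]
    f=least_squares(lambda x:np.hypot(*(p-x[:2]).T)-x[2],[*c[:2],.108],loss="soft_l1",f_scale=.003)
    a=np.degrees(np.arctan2(*(p-f.x[:2]).T[::-1]))
    print("ring",len(p),f.x.round(4),np.histogram(a,36,(-180,180))[0])
    # tray
    hsv=cv2.cvtColor(im,cv2.COLOR_RGB2HSV)
    uv=(338,315) if n[0]=="s" else (413,233);c=P[uv[1],uv[0]];print("tray",c.round(3),hsv[uv[1],uv[0]])
    m=(np.hypot(P[...,0]-c[0],P[...,1]-c[1])<.15)&(P[...,2]>.042)&(P[...,2]<.056)&(hsv[...,0]>25)&(hsv[...,0]<90)
    p=P[m][:,:2];print(len(p),[np.round(x,3) for x in cv2.minAreaRect((p*1000).astype(np.float32))])
    big=cv2.resize(im[140:300,260:440] if n[0]=="s" else im[120:280,260:440],None,fx=4,fy=3.6)[...,::-1] 
    H.append(cv2.resize(big,(400,356)))
cv2.imwrite("pics/c.png",np.hstack(H))
E
```

```text
scene0 bench/ball/hub [ 0.511 -0.262  0.087] [ 0.525 -0.242  0.06 ]
hub [ 0.558 -0.209  0.09 ]
ring 641 [ 0.5664 -0.1996  0.108 ] [ 0  0 30 38 47 47 37 36 36 39 30 35 34 19  3  0  0  0  0  0 11 23 30 27
 29 24 26 22 18  0  0  0  0  0  0  0]
tray [ 0.428 -0.386  0.015] [ 24  65 106]
686 [array([ 423.968, -394.597]), array([219.014, 152.688]), np.float64(54.291)]
top0 bench/ball/hub [ 0.508 -0.25   0.088] [ 0.514 -0.254  0.06 ]
hub [ 0.561 -0.199  0.099]
ring 774 [ 0.5665 -0.1949  0.1075] [ 0  0 27 56 61 59 38 37 40 37 36 28  4  0  0  0  0  0 12 30 29 34 39 38
 36 38 41 34 20  0  0  0  0  0  0  0]
tray [ 0.426 -0.404  0.018] [ 29  50 107]
538 [array([ 423.44, -394.01]), array([213.592, 154.054]), np.float64(54.721)]
```

View pics/c.png

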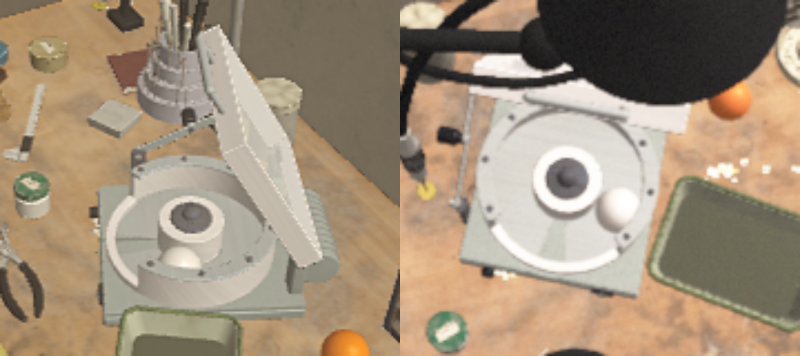

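Crops: the white ball sits right of the hub and the hood leans over the back. The gap with the low sill and the dip patch is at the front, top crop (555,240). Next I get the exact yaw and the ball's angle, and check that the ball isn't moving.

Run:
```python
from plant import *
from h import *
C=np.array([.5665,-.197])
for n in("scene","top"):
    im,d=get_image(n);c=get_calibration(n);K,T=c["intrinsics"],c["world_from_camera"]
    P=cloud(d,K,T);r=np.hypot(P[...,0]-C[0],P[...,1]-C[1])
    m=(abs(P[...,2]-.087)<.004)&(r<.122)&(r>.096);a=np.degrees(np.arctan2(P[m][:,1]-C[1],P[m][:,0]-C[0]))%360
    a=np.sort(a);g=np.diff(a);i=np.argsort(g)[-3:];print(n,"arc gaps",[(a[k].round(1),a[k+1].round(1)) for k in i])
    m=(r<.25)&(P[...,2]>.13)&(P[...,2]<.36);p=P[m]
    # hood plane by RANSAC
    rng=np.random.default_rng(0);best=0
    for _ in range(800):
        q=p[rng.integers(len(p),size=3)];nn=np.cross(q[1]-q[0],q[2]-q[0]);l=np.linalg.norm(nn)
        if l<1e-4: continue
        nn/=l;k=abs((p-q[0])@nn)<.004
        if k.sum()>best:best=k.sum();B=k
    q=p[B];nn=np.linalg.svd(q-q.mean(0))[2][2];nn*=np.sign(nn[2]);print("hood",len(p),best,nn.round(3),"az",np.degrees(np.arctan2(nn[1],nn[0])).round(1),q.mean(0).round(3))
    # ball: sphere fit to points in track
    m=(r<.115)&(r>.05)&(P[...,2]>.045)&(P[...,2]<.095);w=(im.min(-1)>150)&m
    uv=(341,256) if n=="scene" else (358,214);b0=P[uv[1],uv[0]]
    k=m&(np.linalg.norm(P-b0,axis=-1)<.03);p=P[k]
    f=least_squares(lambda x:np.linalg.norm(p-x,axis=1)-.03,b0-[0,0,.03],loss="soft_l1",f_scale=.003).x
    e=f[:2]-C;print("ball",len(p),f.round(4),"rad",np.hypot(*e).round(4),"ang",np.degrees(np.arctan2(e[1],e[0])).round(1),np.median(abs(np.linalg.norm(p-f,axis=1)-.03)).round(4))
    k=(P[...,2]>.018)&(P[...,2]<.035)&(r<.2)&(r>.117)
    print("base rect",k.sum(),cv2.minAreaRect((P[k][:,:2]*1000).astype(np.float32)))
```

```text
scene arc gaps [(np.float64(22.8), np.float64(24.8)), (np.float64(318.9), np.float64(321.5)), (np.float64(106.3), np.float64(202.7))]
hood 2374 1203 [ 0.772 -0.386  0.504] az -26.6 [ 0.631 -0.255  0.235]
ball 193 [ 0.5072 -0.2628  0.0618] rad 0.0886 ang -132.0 0.0027
base rect 1461 ((519.9017944335938, -247.72454833984375), (260.0787353515625, 360.3050537109375), 33.854400634765625)
top arc gaps [(np.float64(299.0), np.float64(300.5)), (np.float64(303.1), np.float64(305.2)), (np.float64(105.8), np.float64(201.4))]
hood 1352 726 [-0.455  0.225  0.861] az 153.7 [ 0.582 -0.218  0.306]
ball 290 [ 0.5104 -0.2542  0.0622] rad 0.0802 ang -134.4 0.0023
base rect 1329 ((537.7952270507812, -223.213623046875), (323.2235107421875, 246.55963134765625), 64.27523040771484)
```

The gap spans 106–202°, so the mill yaw is about -26.2° with the axis at (.5665,-.197). The ball is at about -107° in mill angle. That is further forward than described, but it is clearly the white ball in the track. Next: find the handpiece, knob and handle, and check that the key poses are reachable.

```bash
cat >> h.py <<'E'
from scipy.spatial.transform import Rotation as Rn
C=np.array([.5665,-.197,0]);YAW=np.radians(-26.2)
M=np.array([[np.cos(YAW),-np.sin(YAW),0],[np.sin(YAW),np.cos(YAW),0],[0,0,1]])
def W(x,y,z): return C+M@(np.array([x,y,z])/1000)       # mill mm -> world m
def inv(P): return ((np.asarray(P)-C)@M)*1000
def rot(lean,along="y",yaw=0,flip=1):
    """tool leaning back towards mill -x; fingers close along mill y, or in the x-z plane"""
    l=np.radians(lean);A=M@Rn.from_euler("z",yaw,degrees=True).as_matrix()
    z=A@[np.sin(l),0,-np.cos(l)];y=A@[0,1,0] if along=="y" else A@[np.cos(l),0,np.sin(l)]
    y=y*flip;R=np.c_[np.cross(y,z),y,z];return Rn.from_matrix(R).as_euler("xyz").tolist()
def tz(lean): l=np.radians(lean);return np.array([np.sin(l),0,-np.cos(l)])*1000
E
python3 - <<'E'
from plant import *
from h import *
for n in("scene0","top0"):
    im,d,K,T=load(n);P=cloud(d,K,T);Q=inv(P)
    m=(Q[...,2]>340)&(Q[...,2]<520)&(Q[...,1]>120)&(Q[...,1]<400)&(abs(Q[...,0])<250)
    q=Q[m];print(n,"handpiece",len(q));
    for a in range(340,520,30):
        k=q[(q[:,2]>=a)&(q[:,2]<a+30)]
        if len(k):print(a,len(k),np.median(k,0).round(),k.min(0).round(),k.max(0).round())
    m=(abs(Q[...,0]-11)<25)&(abs(Q[...,1]-158)<25)&(Q[...,2]>105)&(Q[...,2]<145)
    print("knob",m.sum(),np.median(Q[m],0).round(),Q[m].max(0).round(),Q[m].min(0).round())
    m=(abs(Q[...,0]-3)<20)&(abs(Q[...,1])<60)&(Q[...,2]>320)&(Q[...,2]<350)
    print("handle",m.sum(),np.median(Q[m],0).round(),Q[m].max(0).round() if m.any() else 0,Q[m].min(0).round() if m.any() else 0)
def pt(a,r,z):a=np.radians(a);return np.array([r*np.cos(a),r*np.sin(a),z])
K={"push0":(pt(-58,72,60),35,"y"),"push1":(pt(-145,72,60),35,"y"),"grasp":(np.array([-77,0,57])+19*tz(25)/1000,25,"y"),
"knob":([11,160,140],30,"y"),"han0":(np.array([3,0,336])+19*tz(35)/1000,35,"x"),"han1":(np.array([-147,0,105])+19*tz(35)/1000,35,"x")}
for k,(p,l,al) in K.items():
    for f in(1,-1):
        for h in (0,150):
            q=inverse_kinematics(W(*(np.array(p)-h*tz(l)/1000)).tolist(),rot(l,al,0,f));print(k,f,h,None if q is None else np.round(q,2))
for f in(1,-1):print("tray",inverse_kinematics([.4237,-.394,.04],rot(25,"y",0,f)))
E
```

```text
scene0 handpiece 2645
340 367 [208. 307. 355.] [-125.  121.  340.] [250. 400. 370.]
370 407 [205. 303. 386.] [-122.  121.  370.] [250. 400. 400.]
400 441 [203. 300. 415.] [-124.  120.  400.] [249. 400. 430.]
430 446 [204. 298. 446.] [-126.  120.  430.] [249. 400. 460.]
460 478 [204. 298. 476.] [-126.  120.  460.] [250. 400. 490.]
490 506 [203. 295. 505.] [-123.  120.  490.] [250. 398. 520.]
knob 65 [ 13. 145. 132.] [ 34. 170. 141.] [-10. 133. 109.]
handle 145 [  5. -17. 340.] [ 18.  53. 345.] [ -2. -58. 320.]
top0 handpiece 4403
340 577 [210. 302. 355.] [-126.  121.  340.] [250. 400. 370.]
370 607 [213. 305. 386.] [-123.  126.  370.] [250. 400. 400.]
400 670 [211. 304. 415.] [-126.  122.  400.] [250. 400. 430.]
430 756 [212. 303. 446.] [-128.  120.  430.] [250. 400. 460.]
460 848 [210. 300. 476.] [-128.  120.  460.] [250. 400. 490.]
490 945 [210. 300. 506.] [-127.  122.  490.] [250. 400. 520.]
knob 110 [ 10. 150. 133.] [ 34. 171. 143.] [ -7. 134. 120.]
handle 255 [  1.   1. 342.] [ 18.  55. 347.] [ -4. -54. 322.]
push0 1 0 [-0.61  0.11  2.15  0.3   0.29 -1.99]
push0 1 150 [-0.65 -0.3
[... 397 characters left out ...]
  2.33  0.01  0.87 -1.59]
grasp -1 0 [-0.47 -0.03  2.27  0.01  0.47  1.55]
grasp -1 150 [-0.47 -0.49  2.33  0.01  0.87  1.55]
knob 1 0 [-0.13  0.06  1.97 -0.28  0.62 -1.05]
knob 1 150 [-0.07 -0.25  2.01 -0.24  0.91 -1.08]
knob -1 0 [-0.13  0.06  1.97 -0.28  0.62  2.09]
knob -1 150 [-0.07 -0.25  2.01 -0.24  0.91  2.06]
han0 1 0 [-0.47 -0.3   1.98  0.01  0.85 -0.02]
han0 1 150 [-0.47 -0.56  1.93  0.01  1.16 -0.02]
han0 -1 0 None
han0 -1 150 None
han1 1 0 [-0.48 -0.46  2.55  0.03  0.44 -0.04]
han1 1 150 None
han1 -1 0 None
han1 -1 150 None
tray [-1.01783269  0.09427167  2.1391656   0.42663761  0.57397158 -2.45268831]
tray [-1.01783269  0.09427167  2.1391656   0.42663761  0.57397158  0.68890434]
```

Run:
```python
from h import *
for n,b in(("scene0",(285,70,325,150)),("top0",(235,140,300,215))):
    im,d,K,T=load(n);P=cloud(d,K,T);x0,y0,x1,y1=b
    q=P[y0:y1,x0:x1].reshape(-1,3);q=q[(q[:,2]>.36)&(q[:,2]<.52)]
    H,xe,ye=np.histogram2d(q[:,0],q[:,1],bins=[np.arange(.2,1.2,.03),np.arange(-.4,.6,.03)])
    for i,j in np.argwhere(H>8):
        k=(q[:,0]>=xe[i])&(q[:,0]<xe[i+1])&(q[:,1]>=ye[j])&(q[:,1]<ye[j+1]);print(n,int(H[i,j]),q[k].mean(0).round(3),q[k][:,2].min().round(3),q[k][:,2].max().round(3),inv(q[k].mean(0)).round())
```

```text
scene0 70 [ 0.518 -0.041  0.46 ] 0.408 0.508 [-112.  118.  460.]
scene0 245 [ 0.516 -0.035  0.456] 0.366 0.52 [-117.  123.  456.]
scene0 14 [0.691 0.309 0.377] 0.361 0.389 [-112.  509.  377.]
scene0 11 [0.692 0.328 0.372] 0.361 0.381 [-119.  526.  372.]
top0 224 [ 0.513 -0.03   0.471] 0.362 0.519 [-122.  126.  471.]
top0 31 [ 0.555 -0.105  0.496] 0.488 0.501 [-51.  77. 496.]
top0 61 [ 0.557 -0.087  0.505] 0.495 0.516 [-57.  94. 505.]
top0 35 [ 0.562 -0.08   0.512] 0.498 0.52 [-55. 103. 512.]
```

The handpiece is at world (.516,-.033), directly between the robot and the knob. I'll fit simple kinematics from IK samples so I can keep the forearm clear of it.

```bash
cat >> h.py <<'E'
HP=np.array([.516,-.033])
def fk(q,L):
    """points shoulder, elbow, wrist, tcp and R"""
    d1,a1,L2,L3,a3,L6=L;a=lambda t,v:Rn.from_rotvec(np.array(v)*t).as_matrix()
    R=a(q[0],[0,0,1]);p=np.array([0,0,d1])+R@[a1,0,0];P=[p]
    R=R@a(q[1],[0,1,0]);p=p+R@[0,0,L2];P.append(p)
    R=R@a(q[2],[0,1,0]);p=p+R@[a3,0,L3];P.append(p)
    R=R@a(q[3],[0,0,1])@a(q[4],[0,1,0]);p=p+R@[0,0,L6];P.append(p);return np.array(P)
def clear(q,L):
    """min distance of arm centre line to the handpiece (z .367-.517)"""
    P=fk(q,L);s=np.concatenate([np.linspace(P[i],P[i+1],60) for i in range(3)])
    dz=np.maximum(0,np.maximum(.367-s[:,2],s[:,2]-.517));return np.sqrt(((s[:,:2]-HP)**2).sum(1)+dz**2).min()
E
python3 - <<'E'
from plant import *
from h import *
rng=np.random.default_rng(1);D=[]
while len(D)<40:
    p=[rng.uniform(.35,.7),rng.uniform(-.4,.4),rng.uniform(.1,.35)];o=rot(rng.uniform(-10,40),"y",rng.uniform(-50,50))
    q=inverse_kinematics(p,o)
    if q is not None:D.append((np.array(q),p))
def res(L,s):
    return np.concatenate([fk(q*[1,1,1,s,1,1],L)[3]-p for q,p in D])
for s in(1,-1):
    f=least_squares(res,[.2,.05,.35,.35,0,.25],args=(s,));print(s,f.x.round(4).tolist(),abs(f.fun).max().round(4))
    if abs(f.fun).max()<.003:
        L=f.x;np.save("L.npy",L)
        o=observe();print("start",clear(o["q"],L).round(3))
        for y in(0,-30,-60,-90,-120):       # yaw of the lean about mill -x, negative = body to the left
            for l in(0,20,35,45):
                R=rot(l,"y",y)
                a=[inverse_kinematics(W(x,160,z).tolist(),R) for x,z in((11,190),(11,136),(21,95))]
                if all(v is not None for v in a):print(y,l,[clear(v,L).round(3) for v in a],np.round(a[1],2),fk(a[1],L)[2].round(2))
E
```

```text
1 [0.2273, 0.048, 0.3692, 0.5128, 0.0415, 0.2192] 0.0926
-1 [0.0144, 0.1701, 0.2613, 0.4242, 0.0139, -0.0724] 0.1639
```

```bash
python3 - <<'E'
s=open("h.py").read()
s=s.replace("d1,a1,L2,L3,a3,L6=L;","d1,a1,L2,L3,a3,L6,b1,b2,b3=L;").replace("R@[a3,0,L3];P.append(p)","R@[a3,b1,L3];P.append(p)").replace("R=R@a(q[3],[0,0,1])@a(q[4],[0,1,0]);p=p+R@[0,0,L6]","R=R@a(q[3],[0,0,1]);p=p+R@[b3,b2,0];P[-1]=p;R=R@a(q[4],[0,1,0]);p=p+R@[0,0,L6]")
open("h.py","w").write(s)
E
cat > fit.py <<'E'
from plant import *
from h import *
rng=np.random.default_rng(1);D=[]
while len(D)<40:
    p=[rng.uniform(.35,.7),rng.uniform(-.4,.4),rng.uniform(.1,.35)];o=rot(rng.uniform(-10,40),"y",rng.uniform(-50,50))
    q=inverse_kinematics(p,o)
    if q is not None:D.append((np.array(q),p))
def res(L,s): return np.concatenate([fk(q*[1,1,1,s,1,1],L)[3]-p for q,p in D])
for s in(1,-1):
    f=least_squares(res,[.2,.05,.35,.35,0,.25,.04,.04,0],args=(s,));print(s,f.x.round(4).tolist(),abs(f.fun).max().round(4))
    if abs(f.fun).max()<.003:
        L=f.x;np.save("L.npy",L)
        o=observe();print("start",clear(o["q"],L).round(3))
        for y in(0,-30,-60,-90,-120,-150):
            for l in(0,20,35,45):
                R=rot(l,"y",y)
                a=[inverse_kinematics(W(x,160,z).tolist(),R) for x,z in((11,190),(11,136),(21,95))]
                if all(v is not None for v in a):print(y,l,[clear(v,L).round(3) for v in a],np.round(a[1],2),fk(a[1],L)[1:3].round(2).tolist())
        break
E
python3 fit.py
```

```text
1 [0.3111, 0.0, 0.4116, 0.5477, 0.0524, 0.3339, 0.0786, 0.0, 0.0] 0.0
start 0.5
0 0 [np.float64(0.052), np.float64(0.021), np.float64(0.022)] [-0.21  0.36  1.54  0.    1.24 -1.32] [[0.14, -0.03, 0.7], [0.65, -0.06, 0.47]]
0 20 [np.float64(0.025), np.float64(0.025), np.float64(0.021)] [-0.16  0.14  1.84 -0.14  0.83 -1.2 ] [[0.06, -0.01, 0.72], [0.54, -0.01, 0.45]]
0 35 [np.float64(0.035), np.float64(0.044), np.float64(0.055)] [-0.11  0.04  2.04 -0.41  0.51 -0.92] [[0.02, -0.0, 0.72], [0.48, 0.03, 0.41]]
0 45 [np.float64(0.049), np.float64(0.08), np.float64(0.101)] [-0.08  0.02  2.15 -0.88  0.35 -0.44] [[0.01, -0.0, 0.72], [0.44, 0.05, 0.37]]
-30 0 [np.float64(0.052), np.float64(0.021), np.float64(0.022)] [-0.21  0.36  1.54 -0.    1.24 -0.8 ] [[0.14, -0.03, 0.7], [0.65, -0.06, 0.47]]
-30 20 [np.float64(0.066), np.float64(0.063), np.float64(0.058)] [-0.07  0.23  1.74 -0.33  0.98 -0.5 ] [[0.1, -0.01, 0.71], [0.58, 0.04, 0.45]]
-30 35 [np.float64(0.098), np.float64(0.11), np.float64(0.12)] [ 0.04  0.21  1.85 -0.7   0.86 -0.14] [[0.09, 0.0, 0.71], [0.54, 0.1, 0.41]]
-30 45 [np.float64(0.11
[... 1734 characters left out ...]
.float64(0.058), np.float64(0.053)] [-0.01  0.92  0.91 -0.45  1.97  0.94] [[0.33, -0.0, 0.56], [0.84, 0.07, 0.37]]
-150 0 [np.float64(0.052), np.float64(0.021), np.float64(0.022)] [-0.21  0.36  1.54 -0.    1.24  1.29] [[0.14, -0.03, 0.7], [0.65, -0.06, 0.47]]
-150 20 [np.float64(0.055), np.float64(0.026), np.float64(0.018)] [-0.17  0.63  1.2  -0.08  1.65  1.34] [[0.24, -0.04, 0.64], [0.76, -0.05, 0.45]]
-150 35 [np.float64(0.026), np.float64(0.013), np.float64(0.017)] [-0.15  0.86  0.93 -0.13  1.95  1.35] [[0.31, -0.05, 0.58], [0.84, -0.05, 0.41]]
-150 45 [np.float64(0.013), np.float64(0.014), np.float64(0.017)] [-0.14  1.02  0.73 -0.17  2.15  1.33] [[0.35, -0.05, 0.53], [0.88, -0.04, 0.37]]
```

Knob approach settled: lean the body 40° to the left (yaw -60), which clears the handpiece by about 0.14 m. Now I check the swing to the push start and go.

```bash
cat >> h.py <<'E'
L=np.load("L.npy")
def pathclear(*qs):
    return min(clear(np.array(a)+(np.array(b)-a)*t,L) for a,b in zip(qs,qs[1:]) for t in np.linspace(0,1,30))
def pt(a,r,z):a=np.radians(a);return np.array([r*np.cos(a),r*np.sin(a),z])
E
python3 - <<'E'
from plant import *
from h import *
R=rot(35,"y",0,-1);p=pt(-58,72,60)
b=inverse_kinematics(W(*(p-.15*tz(35))).tolist(),R);q0=observe()["q"]
best=None
for q2 in(-.9,-.7,-.5,-.3):
  for q3 in(1.8,2.1,2.3,2.5):
    v=[q2,q3,0,max(.25,3.0-q2-q3),.5]
    if v[3]>2.6: continue
    A=[q0[0]]+v;B=[b[0]]+v;c=pathclear(q0,A,B,b);lo=fk(B,L)[3][2]
    if lo>.2 and (best is None or c>best[0]):best=(c,A,B,fk(A,L)[2:].round(2))
print(best)
if best[0]>.11:
    gripper_to(0.0);set_joints(best[1]);set_joints(best[2]);set_joints(b)
    o=observe();print(o["time_s"],o["eef_pos"],inv(o["eef_pos"]).round(1))
    im,d=get_image("scene");cv2.imwrite("pics/pre.png",im[100:330,230:480,::-1])
    im,d=get_image("top");c=get_calibration("top");cv2.imwrite("pics/pre2.png",im[100:330,230:480,::-1])
a=cv2.imread("pics/pre.png");b=cv2.imread("pics/pre2.png");cv2.imwrite("pics/pre3.png",cv2.resize(np.hstack([a,b]),(800,368)))
E
```

```text
(np.float64(0.19142516636391263), [np.float64(1.109936975758264), -0.7, 2.3, 0, 1.4000000000000004, 0.5], [np.float64(-0.645310820380562), -0.7, 2.3, 0, 1.4000000000000004, 0.5], array([[0.05, 0.29, 0.56],
       [0.08, 0.33, 0.23]]))
4.8083 [ 0.4965831  -0.22971453  0.18280048] [-48.3 -60.2 182.8]
```

View pics/pre3.png

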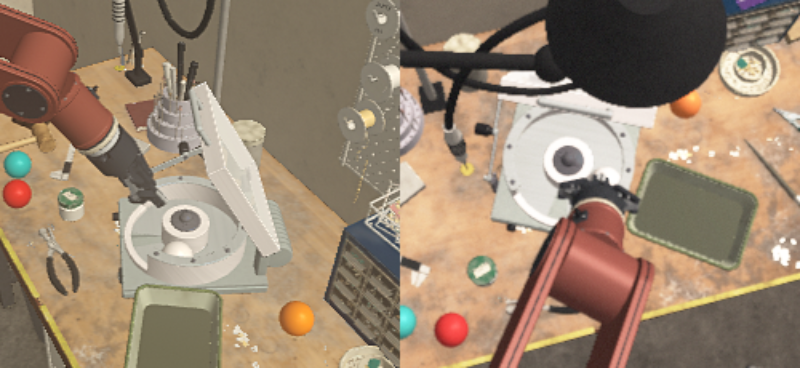

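Picture: the gripper is poised in front of the hood and the ball is still right of the hub. Descending behind it and pushing round.

```bash
cat >> h.py <<'E'
def findball(ims=("scene","top")):
    from plant import get_image,get_calibration
    for n in ims:
        im,d=get_image(n);c=get_calibration(n);K,T=c["intrinsics"],c["world_from_camera"];P=cloud(d,K,T);Q=inv(P)
        r=np.hypot(Q[...,0],Q[...,1]);m=(r>52)&(r<106)&(Q[...,2]>60)&(Q[...,2]<93)&(im.min(-1)>120)
        m=cv2.morphologyEx(m.astype(np.uint8),cv2.MORPH_OPEN,np.ones((3,3)))
        k,lab,st,ce=cv2.connectedComponentsWithStats(m)
        for i in range(1,k):
            if st[i,4]>30:
                p=Q[lab==i];f=least_squares(lambda x:np.linalg.norm(p-x,axis=1)-30,p.mean(0)-[0,0,15],loss="soft_l1",f_scale=3).x
                print(n,st[i,4],ce[i].round(),"ball mill",f.round(1),"r",np.hypot(*f[:2]).round(1),"ang",np.degrees(np.arctan2(f[1],f[0])).round(1),"res",np.median(abs(np.linalg.norm(p-f,axis=1)-30)).round(1))
E
python3 - <<'E'
from plant import *
from h import *
print(move_l(W(*pt(-58,72,60)).tolist(),feed=.12,max_force=12))
print(observe()["ft_force"].round(1) if hasattr(observe()["ft_force"],"round") else observe()["ft_force"])
for a in range(-66,-145,-8):
    s=move_l(W(*pt(a,72,60)).tolist(),feed=.07,max_force=15)
    if s: print("stopped",a,observe()["ft_force"]);break
move_l(W(*pt(-144,72,60)).tolist(),feed=.07,max_force=15)
o=observe();print(o["time_s"],inv(o["eef_pos"]).round(1));findball()
im,d=get_image("scene");b,_=get_image("top");cv2.imwrite("pics/push.png",cv2.resize(np.hstack([im[160:300,270:430,::-1],b[140:280,260:420,::-1]]),(800,350)))
E
```

```text
False
[0.2 0.3 0.1]
9.4833 [-58.3 -42.4  59.9]
scene 71 [325. 241.] ball mill [-77.4  -5.3  58.4] r 77.5 ang -176.1 res 1.7
top 52 [365. 217.] ball mill [-30.9 -80.9 111.3] r 86.6 ang -110.9 res 1.7
top 123 [328. 222.] ball mill [-76.5   0.6  57.9] r 76.5 ang 179.6 res 0.9
```

View pics/push.png

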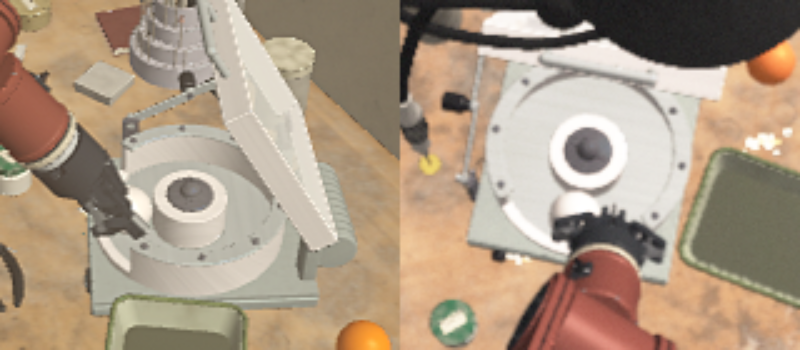

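The ball lies in the gap at mill (-77,-2), at dip height z ≈ 58 mm. Now the grasp.

Run:
```python
from plant import *
from h import *
move_l(W(-56,-47,60).tolist(),feed=.05)
move_l(W(*(np.array([-56,-47,60])-.13*tz(35))).tolist(),feed=.2)
R=rot(25,"y",0,-1);g=np.array([-77,-2,57])+.019*tz(25)
gripper_to(.085,40)
b=inverse_kinematics(W(*(g-.12*tz(25))).tolist(),R);print("clear",pathclear(observe()["q"],b));set_joints(b)
print(move_l(W(*g).tolist(),feed=.1,max_force=10),inv(observe()["eef_pos"]).round(1))
gripper_to(.03,40);o=observe();print(o["time_s"],o["opening"],o["grasp_force"])
if .05<o["opening"]<.07:
    move_l((np.array(o["eef_pos"])+[0,0,.012]).tolist(),feed=.04)
    o=observe();print(o["opening"],o["grasp_force"],o["ft_force"])
    move_l((np.array(o["eef_pos"])+[0,0,.11]).tolist(),feed=.12)
    o=observe();print(o["time_s"],o["opening"],o["grasp_force"],o["ft_force"],o["eef_pos"])
```

```text
clear 0.15795315382891806
False [-68.7  -2.1  40.4]
13.625 0.0580093463850135 42.47846603393555
0.058059011686936585 43.15439701080322 [-0.50886652  0.06382384 -2.58606132]
15.1583 0.05800026241801658 43.16927969455719 [ 1.74705721e-03  1.74943335e-01 -3.33772489e+00] [ 0.5034895  -0.16806194  0.16127802]
```

Run:
```python
from plant import *
from h import *
off=M@[-.0083,0,.0166]
t=np.array([.4237,-.394,.033])-off
print(move_l([t[0],t[1],.15],feed=.2))
move_l([t[0],t[1],t[2]+.02],feed=.12)
hold(.2);f0=observe()["ft_force"]
s=move_l([t[0],t[1],t[2]-.004],feed=.025,max_force=1.5)
o=observe();print(s,o["eef_pos"],t,f0,o["ft_force"],o["grasp_force"])
gripper_to(.075);hold(.2)
o=observe();print(o["time_s"],o["opening"],o["grasp_force"])
z=Rn.from_euler("xyz",rot(25,"y",0,-1)).as_matrix()[:,2]
move_l((np.array(o["eef_pos"])-.16*z).tolist(),feed=.15)
im,d=get_image("scene");c=get_calibration("scene");P=cloud(d,c["intrinsics"],c["world_from_camera"])
m=(np.linalg.norm(P[...,:2]-[.424,-.394],axis=-1)<.07)&(P[...,2]>.03)&(P[...,2]<.07)&(im.min(-1)>110)
print("ball?",m.sum(),P[m].mean(0) if m.any() else 0,observe()["time_s"]);cv2.imwrite("pics/tray.png",im[160:360,230:460,::-1])
```

```text
False
True [ 0.43109807 -0.39745385  0.01621458] [ 0.43114724 -0.3976645   0.0164    ] [-0.12548053  0.58095408 -3.44684024] [-0.58514418 -0.04475195  3.20523726] 43.63546013832092
19.0833 0.07484774574414396 0.0
ball? 408 [ 0.41614541 -0.40097832  0.04983623] 20.35
```

View pics/tray.png

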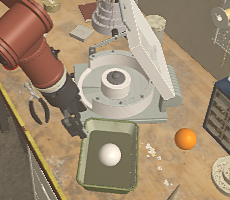

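The ball is in the tray. In the crop it is at (110,155), and it was released at about 19 s. Next, swing round to the knob from the left.

Run:
```python
from plant import *
from h import *
q0=observe()["q"];R=rot(40,"y",-60,1)
b=inverse_kinematics(W(16,153,200).tolist(),R);best=None
for q2 in(-.9,-.7,-.5):
  for q3 in(1.9,2.1,2.3):
    v=[q2,q3,0,3.0-q2-q3,.4];A=[q0[0]]+v;B=[b[0]+.35]+v
    Cc=[b[0]+.35]+list(b[1:]);c=pathclear(q0,A,B,Cc,b)
    if fk(A,L)[3][2]>.2 and(best is None or c>best[0]):best=(c,A,B,Cc)
print(best[0],fk(best[3],L)[2:].round(2).tolist(),np.round(b,2))
if best[0]>.09:
    gripper_to(0.0,40)
    for q in best[1:]:set_joints(q)
    set_joints(b)
    im,d=get_image("scene");t,_=get_image("top");cv2.imwrite("pics/knob.png",cv2.resize(np.hstack([im[120:300,250:430,::-1],t[120:300,210:390,::-1]]),(800,400)))
    o=observe();print(o["time_s"],inv(o["eef_pos"]).round(1))
```

```text
0.14388895248307212 [[0.55, 0.36, 0.46], [0.63, 0.16, 0.2]] [ 0.11  0.37  1.55 -0.72  1.33  0.26]
27.3333 [ 15.3 154.8 200.2]
```

View pics/knob.png

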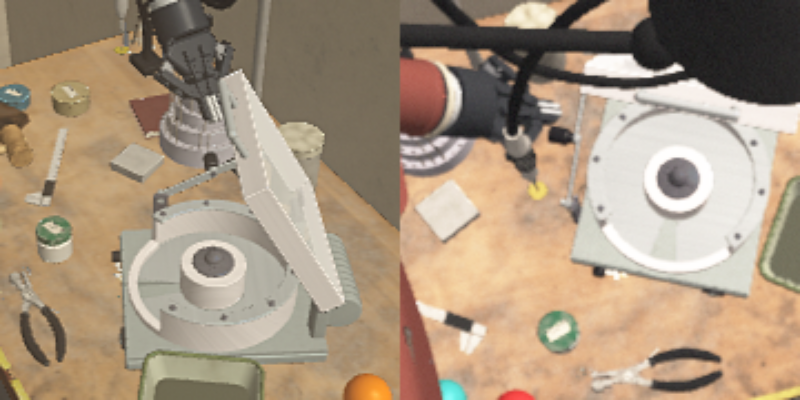

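The fingers stand over the black knob: tip at scene crop (210,110), knob at (210,160). Pressing now.

Run:
```python
from plant import *
from h import *
s=move_l(W(16,153,156).tolist(),feed=.12,max_force=8);print(s)
for x,z in((18,130),(22,115),(25,104)):
    s=move_l(W(x,153,z).tolist(),feed=.05,max_force=30);o=observe();print(s,inv(o["eef_pos"]).round(1),np.round(o["ft_force"],1))
    if s:break
hold(.2);move_l(W(16,160,200).tolist(),feed=.2)
im,d=get_image("scene");c=get_calibration("scene");Q=inv(cloud(d,c["intrinsics"],c["world_from_camera"]))
m=(abs(Q[...,1])<50)&(Q[...,2]>180)&(Q[...,0]<60)&(Q[...,0]>-110)&(Q[...,2]<380)
q=Q[m];v=q-[128,0,91];r=np.hypot(v[:,0],v[:,2]);k=(r>268)&(r<285);a=np.arctan2(v[k,2],-v[k,0]);print(k.sum(),"handle angle deg",np.degrees(np.median(a)).round(1),np.median(q[k],0).round(),observe()["time_s"])
cv2.imwrite("pics/fold.png",cv2.resize(im[120:300,250:430,::-1],(400,400)))
```

```text
False
False [ 17.6 152.9 129.5] [-0.5  0.1  1.4]
False [ 21.4 152.9 113.9] [ 0.2 -1.4 -0.2]
False [ 24.6 152.8 103. ] [0.2 0.3 0.2]
102 handle angle deg 53.4 [-39.  -1. 314.] 30.2417
```

View pics/fold.png

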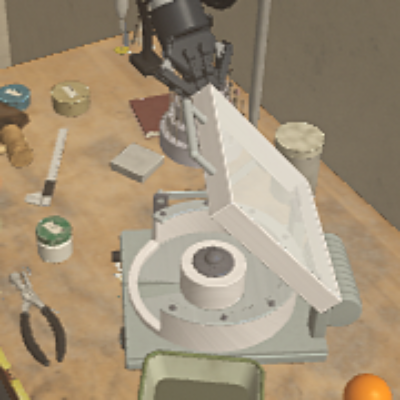

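The stay is folded and the hood handle is at 53.4°, so the joint is about 0.166. Now to the handle.

```bash
cat >> h.py <<'E'
def bar(deg): a=np.radians(deg);return np.array([128-275*np.cos(a),0,91+275*np.sin(a)])
A0,A1=53.4,2.5
def lean(deg): return 15+20*(deg-A1)/(A0-A1)
def hpose(deg,back=0): l=lean(deg);return W(*(bar(deg)+(.019-back)*tz(l))).tolist(),rot(l,"x")
E
python3 - <<'E'
from plant import *
from h import *
q0=observe()["q"];p,R=hpose(A0,.10)
b=inverse_kinematics(p,R)
for d in np.linspace(A0,A1,6):
    q=inverse_kinematics(*hpose(d));print(d.round(1),None if q is None else (np.round(q,2).tolist(),clear(q,L).round(3)))
print("exit",inverse_kinematics(*hpose(A1,.06)) is not None)
best=None
for q2 in(-.9,-.7,-.5):
  for q3 in(1.9,2.1,2.3):
    v=[q2,q3,0,3.0-q2-q3,.2];B=[q0[0]+.35]+v;D=[b[0]]+v
    Cc=[q0[0]+.35]+list(q0[1:]);c=pathclear(q0,Cc,B,D,b)
    if fk(D,L)[3][2]>.2 and(best is None or c>best[0]):best=(c,Cc,B,D)
print(best[0])
if best[0]>.09:
    for q in best[1:]:set_joints(q)
    gripper_to(.04,25);set_joints(b)
    print(observe()["time_s"],inv(observe()["eef_pos"]).round(1))
    im,_=get_image("scene");cv2.imwrite("pics/han.png",cv2.resize(im[90:290,230:430,::-1],(500,500)))
E
```

```text
53.4 ([-0.47, -0.4, 2.09, 0.01, 0.83, -0.02], np.float64(0.125))
43.2 ([-0.47, -0.44, 2.16, 0.01, 0.88, -0.02], np.float64(0.125))
33.0 ([-0.47, -0.45, 2.22, 0.01, 0.9, -0.02], np.float64(0.132))
22.9 ([-0.47, -0.42, 2.26, 0.01, 0.89, -0.02], np.float64(0.145))
12.7 ([-0.47, -0.34, 2.29, 0.01, 0.86, -0.02], np.float64(0.155))
2.5 ([-0.47, -0.23, 2.29, 0.01, 0.82, -0.02], np.float64(0.158))
exit True
0.12485499886918545
34.8583 [-83.3  -0.  377. ]
```

View pics/han.png

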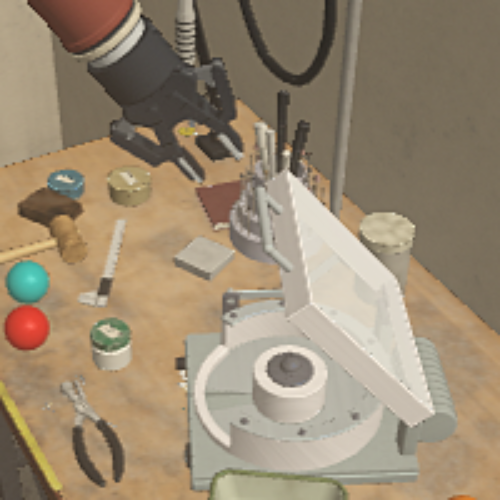

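The open fingers are lined up with the handle: jaws at (200,150), bar (265,185)–(290,270). Grip it and lower.

Run:
```python
from plant import *
from h import *
print(move_l(hpose(A0)[0],feed=.1,max_force=8),inv(observe()["eef_pos"]).round(1),np.round(observe()["ft_force"],1))
gripper_to(0.0,25);o=observe();print("grip",o["opening"],o["grasp_force"],np.round(o["ft_force"],1))
if .009<o["opening"]<.016:
    for d in np.arange(A0-3,3.5,-4):
        p,R=hpose(d);s=move_l(p,feed=.08,rotation=R,max_force=25);o=observe()
        if s or int(d)%3==0:print(d.round(1),s,o["opening"].__round__(4),np.round(o["ft_force"],1))
        if s:break
    else:
        p,R=hpose(A1);s=move_l(p,feed=.03,rotation=R,max_force=18);o=observe();print("end",s,inv(o["eef_pos"]).round(1),np.round(inv(p),1),np.round(o["ft_force"],1),o["opening"])
print(observe()["time_s"])
```

```text
False [-24.9   0.  297.1] [-0.1 -0.2 -0.1]
grip 0.011025178376941412 24.33468371629715 [-5.   2.5  3.5]
42.4 False 0.0112 [-4.8  1.9 -0.2]
30.4 False 0.0112 [-0.3 -0.6 -5.3]
18.4 False 0.011 [ 5.9 -3.1 -6. ]
6.4 False 0.0109 [ 7.1 -3.4 -4.9]
end True [-140.7    0.    89.4] [-141.8   -0.    84.6] [-0.9  0.8  3.9] 0.011165518986568087
41.5917
```

Run:
```python
from plant import *
from h import *
p,R=hpose(A1);s=move_l((np.array(p)-[0,0,.003]).tolist(),feed=.02,max_force=25);o=observe();print(s,inv(o["eef_pos"]).round(1),np.round(o["ft_force"],1))
gripper_to(.04);hold(.3);o=observe();print(np.round(o["ft_force"],1))
move_l(hpose(A1,.08)[0],feed=.1)
q=observe()["q"];set_joints([q[0],-.7,2.1,0,1.5,q[5]])
for n in("scene","top"):
    im,d=get_image(n);c=get_calibration(n);P=cloud(d,c["intrinsics"],c["world_from_camera"]);Q=inv(P)
    m=(abs(Q[...,1])<45)&(abs(Q[...,0]+147)<14)&(Q[...,2]>85)&(Q[...,2]<150);print(n,"handle",m.sum(),np.median(Q[m],0).round(1),np.percentile(Q[m][:,2],95).round(1))
    m=(np.linalg.norm(P[...,:2]-[.424,-.394],axis=-1)<.07)&(P[...,2]>.03)&(P[...,2]<.07)&(im.min(-1)>110);print("ball",m.sum(),P[m].mean(0).round(3))
    if n=="scene":cv2.imwrite("pics/end.png",cv2.resize(im[130:360,230:460,::-1],(460,460)))
print(observe()["time_s"])
```

```text
True [-140.7    0.    89.4] [-3.2  1.7  7.6]
[ 0.2  0.3 -0.4]
scene handle 91 [-145.    -1.4  109.5] 113.0
ball 400 [ 0.417 -0.401  0.05 ]
top handle 88 [-148.   -18.6  110.5] 113.2
ball 318 [ 0.422 -0.389  0.054]
44.325
```

View pics/end.png

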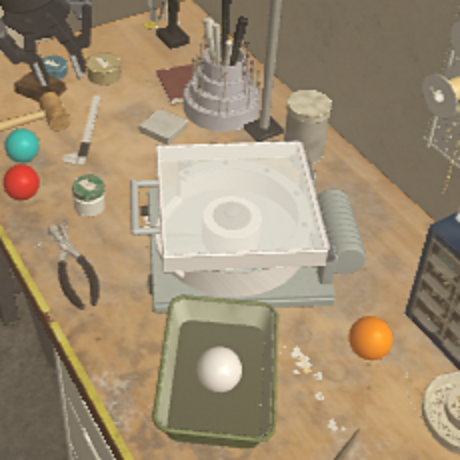

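The hood is level and shut, with the bar's top at about 111–113 mm (111 expected), and pressing again met the hard stop. The ball rests in the tray and the arm is clear.

```bash
python3 -c "
from plant import *
print(job_done())"
```

```text
the job is handed in; nothing more can be done
None
```

I've handed the job in, just after 44 s on the robot's clock (limit 72 s): the ball lies in the green tray, the stay is broken and the hood is shut; the judge returned no verdict.

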